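# Hold sprung tweezers at the marked gap on the tweezer gauge

## Robot

A 6-joint arm with a two-finger parallel gripper is mounted at the origin on a cart in front of the work surface, level with it; the furniture and walls round the work are solid. World frame = base frame: x ahead of the robot, y to its left, z up, the work surface at z = 0. Lengths are in mm, angles in rad, forces in N, time in s.
With the tool pointing down it reaches from about 300 to 775 mm from the base axis. Payload 14.6 kg.
Tool frame: the origin (TCP) lies at the very end of the fingers, on their centre line; the grasp point (between the pads) lies 19 mm behind it; z points along the fingers, y is the line along which they close (so a half turn about z gives the same grasp; the last joint's range is limited). The gripper opens to 94 mm and grips with 3 to 60 N. Pads are 16 mm wide; open, the fingers measure 119 mm over their backs; the gripper's body (75 mm by 177 mm) begins 78 mm behind the grasp point.
Start: joints at [1.214, 0.3, 1.521, -0, 1.321, -0.067], TCP at [157.166, 527.056, 205.446] pointing down, gripper open.
Joint ranges: [-3.03, 3.03], [-0.79, 2.21], [0.23, 2.52], [-1.04, 4.18], [0, 3.07], [-2.55, 2.55]. Speed limits (rad/s): [2.22, 2.22, 2.57, 3.14, 3.14, 3.14].

## Interface

Orientations are given as [roll, pitch, yaw] about the fixed x, y, z axes, in that order (R = Rz(yaw) Ry(pitch) Rx(roll)).
In Python, from cell import manip, optics gives the robot as it stands.
- The arm moves only by the shell command python3 -m crank 'ROWS' [FORCE]. ROWS is JSON, a list of rows, each a list of 7 numbers: the opening in per cent of the stroke, from 0 (shut) to 100 (fully open), then the shift along the tool's x, y, z in mm, then the turn, a rotation vector about the tool's x, y, z in rad. A call has 1 to 10 rows; each row is the pose to reach, as a shift and turn from the pose commanded when the call began, along the tool's axes at that moment; what a row does not reach only later rows make up. A row lasts 1/10 s, in which the tool goes at most 50 mm and 8.59 degrees, less where a joint would pass 70% of its speed; a pose out of reach is approached as far as the arm can. A call with a gripper value outside its range is refused whole. The fingers move at their own pace and stop on an object; FORCE is the grip in N (left out, the last holds). Time passes only in rows, so rows that repeat a pose let the fingers close. It gives the time, the measured TCP pose, the force, the opening and the grip force at its end, in the units of the state.
- manip.read_state(): the state, without advancing time (a new reading comes with each control period).
- optics.camera(name): name is "scene" or "top"; returns (picture, depth): 420x560x3 uint8, red, green, blue; 420x560 float32, mm along the optical axis (not along the pixel's ray), 0 where there is no reading.
- optics.calibration(name): a dict with "camera_matrix" (3x3 intrinsics, pixels), "R" (3x3) and "t" (3): a world point X has camera coordinates R X + t. Camera axes: x right, y down, z forward; pixel columns grow to the right and rows downward; lengths in mm; the calibration is good to about 2 mm. A picture is of the moment at which its call begins. calibration takes no time and is no camera call.
- manip.sign_off(): hands the job in; it is judged then, once.
The state is a dict: "clock": time; "joints": joint angles; "qd": joint speeds; "effort": joint torques, N m; "eef_pos": TCP position; "eef_rot": TCP orientation; "wrist_force": force on the tool from outside, world axes, zero at the start; "moment": the same for the moment, N m; "finger_gap": finger opening in mm; "finger_force": force on a finger pad.
Only numpy, scipy, OpenCV 4.12 (cv2) and the standard library are available. Lean on these libraries where they do the work, as an engineer would, in place of code of your own. Each camera call takes 0.05 s, during which the arm holds its last target. There are 200 camera calls.

## Task

Start the tweezer gauge by pressing its three keys fully down one at a time and letting each spring back: the left key, then the right key, then the middle key (left and right as the robot sees them). Then pick up the sprung tweezers by their finger plates, squeeze them to the gauge's marked 10 mm tip gap and hold them level, in line with its two black lines, with the tips just above its small raised metal stage, one tip over each line and touching nothing. Keep that gap steady there for three seconds and finish still holding it, leaving the other things on the bench alone.

Things in the scene. Friction and masses are not known exactly. Their poses are not given: they have to be found in the camera images.
- gauge: White tweezer gauge, a flat box 100 (x) x 190 (y) x 36 mm high, fixed to the bench, turned a little either way. Origin: centre of its underside; +x points away from the robot, +y to the robot's left, z up. On its top: a flat screen (far side), three round black keys in a row along y (near side, right and centre) and a raised metal stage (near left corner).
- key_left (a joint): Left key (+y end of the row): travel down in m, 0 up, 0.006 fully down; a spring key needing about 4 N to be fully down. All keys are black round caps 20 mm in diameter on grey collars 36 mm in diameter and 12 mm high, alike, 40 mm apart; their tops are 58 mm above the bench.
- key_middle (a joint): Middle key, same values.
- key_right (a joint): Right key (-y end of the row), same values.
- key_left_top (a point): Centre of the left key's top face, at x = -12, y = 8 mm in the gauge's frame.
- key_middle_top (a point): Centre of the middle key's top face, at x = -12, y = -32 mm in the gauge's frame.
- key_right_top (a point): Centre of the right key's top face, at x = -12, y = -72 mm in the gauge's frame.
- mark (a point): Centre of the metal stage's top, 46 mm above the bench, midway between its two black lines; axes as the gauge's. The stage, 28 (x) x 44 (y) mm, stands 10 mm above the gauge's top, centred 16 mm inside the near edge. The lines run along x, are 2 mm wide, and their inner edges are 10 mm apart: the tip gap wanted, one tip over each line.
- tweezers: Loose steel sprung tweezers lying flat, 143 mm long, 14 mm high, about 50 g. Origin: on their underside, midway between the two black ribbed finger plates; +x to the tips, z up. Grip the plates (24 mm along x, 14 mm high) from above, across y. The arms are hinged 85 mm behind the origin; the tips are 47 mm in front of it. The spring pushes back with 7 N at the 10 mm tip gap.
- tip_middle (a point): Point of the tweezers' body midway between the tips: x = 47, y = 0, z = 7 mm in the tweezers' frame. The tips are 5 mm high, so their undersides are 2.5 mm lower; the undersides of the plates are 7 mm lower.
- tip_left (a point): Inner face of the left (+y) tip, at its end. The distance to tip_right is the tip gap: 28 mm when left alone, the plates then being 34 mm apart over their outer faces.
- tip_right (a point): Inner face of the right (-y) tip, at its end. The tip gap is 10 mm when the plates are 22 mm apart over their outer faces, and are then parallel; each 1 mm more or less there changes the tip gap by about 1.55 mm.
- tweezer_arm_left (a joint): Squeeze angle of the left arm in rad: 0 open, 0.068 at the 10 mm gap, 0.104 tips together.
- tweezer_arm_right (a joint): Squeeze angle of the right arm, same values.
- cool_block: Bystander: cooling block 66 x 98 x 59 mm, leave alone. Origin: centre of its underside.
- note_block: Bystander: block of notes 70 x 70 x 16 mm, leave alone. Origin: centre of its underside.
- marker_black: Bystander: marker pen 17 x 135 x 16 mm, lying along y, leave alone. Origin: centre of its underside.

How it is judged:
By the outcome, as a careful person would: the job done as asked, in the order asked, and still so for the second after the job is handed in, while the arm keeps its last pose, push and grip.
It also fails if it takes over 61 s, if anything falls off the work surface, if the arm or the gripper's body presses on something with over 40 N, if the wrist force passes 120 N, or if a joint passes its speed limit or range.

## Working session

There is one attempt and no reset: what is moved stays moved. The work goes in short steps, Python scripts to look and compute and a shell command to move; the robot and the scene stay as the last step left them, time stands still between calls to the robot, and variables do not carry over. Pictures are saved under pics/ and viewed, at most 10 in all, crops included, and the job is handed in when it is done.

```bash
mkdir -p pics
python3 - <<'E'
from cell import manip, optics
import cv2,numpy as np
print(manip.read_state())
for n in("scene","top"):
    p,d=optics.camera(n); np.savez(f'{n}0.npz',p=p,d=d); cv2.imwrite(f'pics/{n}0.png',p[:,:,::-1]); c=optics.calibration(n); print({k:np.round(v,3).tolist() for k,v in c.items()})
E
```

```text
{'clock': 0.0, 'joints': array([ 1.21439718e+00,  3.00495017e-01,  1.52159626e+00, -9.07927148e-06,
        1.32069516e+00, -6.66065608e-02]), 'qd': array([ 0.00028549,  0.00026167, -0.00102642,  0.00057958, -0.0006944 ,
       -0.00060459]), 'effort': array([-1.77297781e-03, -5.31808054e+01, -3.52733409e+01,  7.07428926e-02,
        2.44711968e-02, -6.75681531e-05]), 'eef_pos': array([157.07896864, 526.81172442, 204.86679179]), 'eef_rot': array([-3.14040093e+00, -7.06804096e-05,  2.85180228e+00]), 'wrist_force': array([ 0.26591094, -0.4268938 , -0.11674045]), 'moment': array([-0.03795958,  0.00583105,  0.02915326]), 'finger_force': 0.0, 'finger_gap': 94.01323473952209}
{'camera_matrix': [[436.717, 0.0, 280.477], [0.0, 436.717, 206.986], [0.0, 0.0, 1.0]], 'R': [[0.68, -0.733, 0.024], [-0.348, -0.353, -0.869], [0.645, 0.582, -0.495]], 't': [-382.198, 236.813, 833.121]}
{'camera_matrix': [[426.261, 0.0, 281.123], [0.0, 426.261, 209.25], [0.0, 0.0, 1.0]], 'R': [[0.016, -1.0, -0.005], [-0.985, -0.015, -0.173], [0.173, 0.007, -0.985]], 't': [-21.115, 547.67, 956.983]}
```

View pics/top0.png

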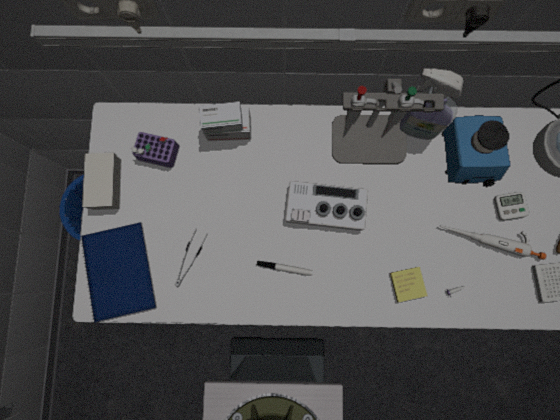

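View pics/scene0.png

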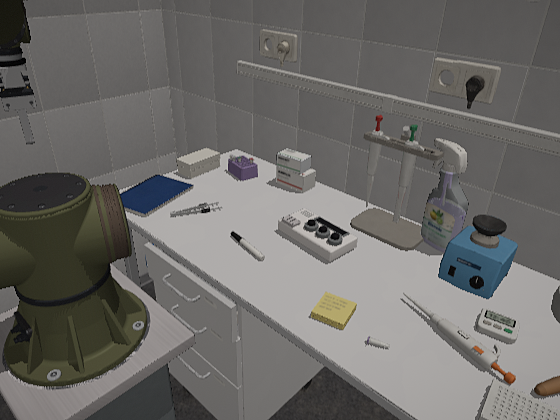

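The top view shows the gauge around (327,205), with its keys at about (323,209), (340,210) and (357,212). The tweezers run from the hinge at (178,283) to tips near (195,232) and (207,236), with dark plates around (187,247) and (200,252). In the scene view the gauge is at (318,235) and the tweezers at (195,210).

```bash
cat > h.py <<'E'
from cell import manip, optics
import cv2,numpy as np
def ray(n,uv,z):
    c=optics.calibration(n);K,R,t=c["camera_matrix"],c["R"],c["t"]
    uv=np.atleast_2d(uv).astype(float)
    d=np.c_[uv,np.ones(len(uv))]@np.linalg.inv(K).T@R; o=-R.T@t
    return o+d*((z-o[2])/d[:,2])[:,None]
def proj(n,X):
    c=optics.calibration(n);p=(np.atleast_2d(X)@c["R"].T+c["t"])@c["camera_matrix"].T
    return p[:,:2]/p[:,2:]
def blobs(mask,off=(0,0),mn=5):
    k,l,s,c=cv2.connectedComponentsWithStats(mask.astype(np.uint8),connectivity=8)
    return [(c[i]+off,s[i]) for i in range(1,k) if s[i,4]>=mn]
E
python3 - <<'E'
from h import *
t=np.load('top0.npz')['p'];s=np.load('scene0.npz')['p']
def crop(p,x0,y0,w,h,k):return cv2.resize(p[y0:y0+h,x0:x0+w],None,fx=k,fy=k,interpolation=cv2.INTER_NEAREST)
a=crop(t,280,170,95,70,4);b=crop(t,165,220,50,70,4);c=crop(s,270,200,95,70,4);d=crop(s,165,190,65,35,4)
im=np.zeros((570,640,3),np.uint8);im[:280,:380]=a;im[:280,400:600]=b;im[285:565,:380]=c;im[285:425,380:640]=d
cv2.imwrite('pics/crop0.png',im[:,:,::-1])
g=t.max(2)
for x0,y0,w,h,th in((280,170,95,70,60),(165,220,50,70,60)):
    for c,st in blobs(g[y0:y0+h,x0:x0+w]<th,(x0,y0)): print(np.round(c,1),st)
g=s.max(2)
for c,st in blobs(g[200:270,270:365]<60,(270,200)): print('s',np.round(c,1),st)
E
```

```text
[335.4 191.5] [ 36  16  40  12 313]
[323.2 207.9] [39 34  9  9 60]
[340.  209.8] [56 36  9  9 64]
[357.  211.6] [73 38  9  9 62]
[187.2 246.4] [21 23  4  8 13]
[198.8 250.6] [31 27  6  9 15]
s [327.  227.7] [ 37  18  40  22 284]
s [350.8 224.8] [80 23  3  5  6]
s [308.3 228.6] [34 26 12  5 22]
s [319.9 235.6] [46 32 12  6 22]
s [333.2 242.7] [58 39 14  7 27]
```

View pics/crop0.png

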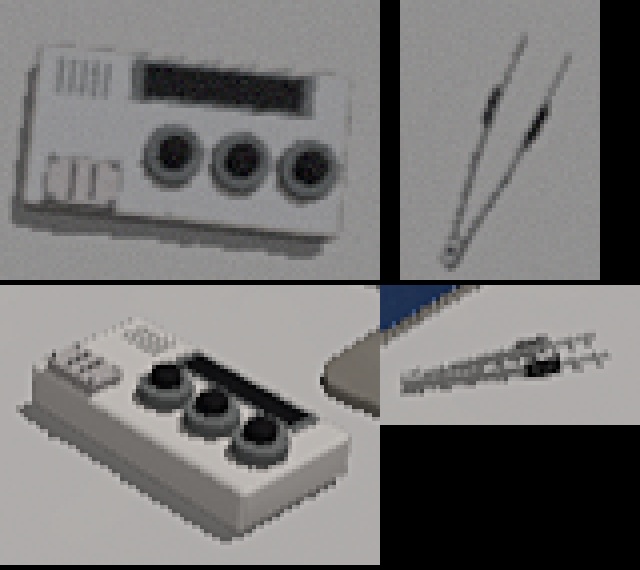

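The crop shows the gauge turned slightly clockwise in the picture. The stage lines are at about (297,214) and (303,215), and the keys at (323,208), (340,210) and (357,212). The tweezers have their hinge at about (177.5,282.5), dark plates at (187,246) and (199,251), and tips at about (196,229) and (207.5,234).

Run:
```python
from h import *
t=np.load('top0.npz')['p']
K=ray('top',[[323.2,207.9],[340,209.8],[357,211.6]],58)
print('keys',K.round(1),np.linalg.norm(np.diff(K,axis=0),axis=1))
Ks=ray('scene',[[308.3,228.6],[319.9,235.6],[333.2,242.7]],57);print('scene keys',Ks.round(1))
v=K[0]-K[2];yaw=np.arctan2(-v[0],v[1]);print('gauge yaw',yaw)
R=np.array([[np.cos(yaw),-np.sin(yaw)],[np.sin(yaw),np.cos(yaw)]])
O=K[1,:2]-R@[-12,-32];M=O+R@[-34,0]
print('origin',O)
# sub-pixel lines on the stage: local darkness
H=ray('top',[[177.5,282.5]],7)[0];P=ray('top',[[187.2,246.4],[198.8,250.6]],11);T=ray('top',[[196,229],[207.3,234]],7)
print('hinge',H,'plates',P.round(1),np.linalg.norm(P[0]-P[1]),'tips',T.round(1),np.linalg.norm(T[0]-T[1]))
pm=P.mean(0);a=pm-H;tm=T.mean(0);b=tm-H
print('pm',pm,np.linalg.norm(a[:2]),np.arctan2(a[1],a[0]),'tip',np.linalg.norm(b[:2]),np.arctan2(b[1],b[0]))
# fit stage lines: dark in crop
print(t[208:222,288:314].max(2))
# gauge mask outline
st=manip.read_state();print(st['eef_pos'],st['eef_rot'],st['joints'])
```

```text
keys [[ 550.8 -110.6   58. ]
 [ 546.9 -149.7   58. ]
 [ 543.3 -189.2   58. ]] [39.31014174 39.67739517]
scene keys [[ 518.7 -130.6   57. ]
 [ 514.5 -169.9   57. ]
 [ 512.9 -210.5   57. ]]
gauge yaw -0.09553056825322752
origin [ 561.93457817 -118.96574486]
hinge [373.935562   232.04787858   7.        ] plates [[460.  212.7  11. ]
 [450.3 184.2  11. ]] 30.065664668861476 tips [[503.  194.4   7. ]
 [491.2 166.3   7. ]] 30.487028479383177
pm [455.15355718 198.43565117  11.        ] 87.89849015518102 -0.39239040497374794 tip 133.57110593979175 -0.3972368001385748
[[147 151 143 149 130 120 144 146 144 144 139 141 142 143 143 147 147 152
  148 150 148 148 147 150 146 145]
 [148 153 151 137 104  97 115 136 134 130 121 126 133 125 133 143 144 145
  140 140 143 143 143 145 151 150]
 [147 151 149 138 115 114 125 141 144 124 111 132 140 143 138 134 129 134
  128 115 113 118 134 148 150 150]
 [149 151 147 135 122 142 140 140 142 126  91 125 143 142 128  98 118 141
  143 123  86  99 137 150 150 148]
 [149 148 148 137 134 144 145 140 142 122  85 126 150 143 123  88 125 144
  144 138 120 111 125 147
[... 481 characters left out ...]
36 101 106 144 145 142 116  99 145 144
  142 141 141 133 133 151 147 150]
 [150 151 134  95 106 121 139 147 129  98 111 146 146 135 101 108 144 145
  144 147 142 143 147 150 149 144]
 [149 147 127  92  86 102 134 142 125 102 127 147 149 138 111 116 141 144
  141 134 133 139 153 147 150 150]
 [129 120  85  69  65  73  86 101 105 115 125 129 130 138 132 137 135 141
  128  92  97 137 150 149 150 148]
 [ 75  80  72  67  82  76  70  74  77  64  69  66  74  70  77  89  97 105
   99  79 102 136 148 152 151 150]]
[157.09207297 526.85979429 204.97659273] [-3.14062028e+00 -7.12527094e-05  2.85181117e+00] [ 1.21439789e+00  3.00386721e-01  1.52147712e+00  6.57067537e-06
  1.32070377e+00 -6.66186233e-02]
```

Run:
```python
from h import *
z=np.load('top0.npz');t=z['p'];D=z['d'];zs=np.load('scene0.npz');s=zs['p'];Ds=zs['d']
def pt(n,u,v,d):
    c=optics.calibration(n);return c['R'].T@(np.linalg.inv(c['camera_matrix'])@[u,v,1]*d-c['t'])
for u,v in((323,208),(340,210),(357,212),(301,214),(310,200),(260,230)): print('top depth pt',pt('top',u,v,D[v,u]).round(1))
print(s[216:234,302:320].max(2))
for u,v in((311,222),(323,228),(336,236)): print('scene depth',pt('scene',u,v,Ds[v,u]).round(1))
# stage lines sub-pixel
g=t.max(2).astype(float);L=[[],[]]
for v in range(212,218):
    for i,(a,b) in enumerate(((296,300),(301,306))):
        w=np.clip(143-g[v,a:b],0,None);L[i].append((np.sum(w*np.arange(a,b))/w.sum(),v))
W=[ray('top',l,46) for l in L]
for w in W:
    f=np.polyfit(w[:,0],w[:,1],1);print('line slope',f[0],'mean',w.mean(0))
print('gap',np.linalg.norm(W[0].mean(0)-W[1].mean(0)),'mid',(W[0].mean(0)+W[1].mean(0))/2)
yaw=-.0955;R=np.array([[np.cos(yaw),-np.sin(yaw)],[np.sin(yaw),np.cos(yaw)]])
for dy in (79,73):print('mark from keys', np.array([546.9,-149.7])-R@[-12,-32]+R@[-34,dy])
```

```text
top depth pt [ 550.4 -110.    59. ]
top depth pt [ 546.5 -149.7   57.7]
top depth pt [ 542.9 -189.7   55. ]
top depth pt [537.5 -59.4  46.4]
top depth pt [573.6 -81.1  35.3]
top depth pt [503.9  38.9  -0.6]
[[186 188 191 176 148 156 148 139 152 172 193 192 194 196 176 183 151 136]
 [186 186 187 189 192 181 148 173 197 195 195 197 167 163 128 133  73  64]
 [186 186 186 187 188 192 197 202 181 183 173 186 106  97  77  73  37   7]
 [186 186 186 187 189 195 166 158 120 124  97 119  81  76  34   6  16  17]
 [187 186 187 189 194 209  71   0   1   1   6   2  40  42  64  11  16  17]
 [187 188 190 196 180 172   0  10  18  19  18  18  16  83 109  78  39  12]
 [188 190 175 159 128  50   0  15  22  23  26  20  13  80 112 145  62  80]
 [189 193 165  85  72  31   2  11  15  19  22  18   8  56 104 136 150 151]
 [189 197 152  92  79  40   3   6   8  10   8  10   2  71 102  95 170 194]
 [192 203  92  84 107  85  83  25   9   9  12  39  35  97 103  97 122 209]
 [195 167  48  56  82 104 111  85  82  82  82  91  86 108 101  79 118 198]
 [197  97  55  40  48  78  86  95 104 105 105 105 104  89  81  59 13
[... 172 characters left out ...]
70  80  69  52  52  57  56  55  52  52  75  93 106  45   8]
 [188 189 193 199 164 167 168  78  70  71  69 136 171 146  82 106  86  23]
 [190 188 189 191 192 196 199 165 165 166 164 188 211 140  45  93 109  83]
 [185 189 190 188 188 189 190 193 194 194 194 196 163  83  31  63  91 104]]
scene depth [ 547.6 -115.4   56.7]
scene depth [ 541.6 -157.7   60.7]
scene depth [ 540.5 -198.1   56.8]
line slope -0.10223584715787175 mean [536.27213258 -51.53080311  46.        ]
line slope -0.07548240365177968 mean [536.45915854 -63.56797597  46.        ]
gap 12.038625709857856 mid [536.36564556 -57.54938954  46.        ]
mark from keys [535.58464067 -37.10798144]
mark from keys [535.01251126 -43.08064148]
```

Keys, stage lines and tweezers agree with the given sizes: 39.5 mm key pitch, 12.0 mm between line centres, and heights of 58 and 46 mm. I'll move over the left key with the gripper closed.

```bash
cat >> h.py <<'E'
def go(x,y,z,yaw):
    s=manip.read_state();p=s['eef_pos'];a=s['eef_rot'];from scipy.spatial.transform import Rotation as Ro
    R=Ro.from_euler('xyz',a);T=Ro.from_euler('xyz',[np.pi,0,yaw])
    print('at',p.round(1),a.round(4),'shift',R.inv().apply(np.array([x,y,z])-p).round(1),'turn',(R.inv()*T).as_rotvec().round(4))
E
python3 -m crank '[[0,-280,-249,20,0,0,-0.1],[0,-280,-249,20,0,0,-0.2],[0,-280,-249,40,0,0,-0.2],[0,-560,-498,60,0,0,-0.2],[0,-560,-498,60,0,0,-0.2],[0,-560,-498,60,0,0,-0.2],[0,-560,-498,85,0,0,-0.2],[0,-560,-498,85,0,0,-0.2],[0,-560,-498,85,0,0,-0.2],[0,-560,-498,85,0,0,-0.2]]' 10
python3 -c "
from h import *
go(550.8,-110.6,75,3.048)"
```

```text
clock: 1.1
eef_pos: [419.4, 102.3, 154.6]
eef_rot: [3.141, 0.0, 3.052]
wrist_force: [0.7, 0.5, 0.4]
finger_gap: 17.5
finger_force: 0.0
at [419.4 102.3 154.6] [3.1415e+00 2.0000e-04 3.0517e+00] shift [-150.  -200.3   79.6] turn [0.0001 0.0002 0.0037]
```

```bash
python3 -m crank '[[0,-150,-200,30,0,0,0],[0,-150,-200,30,0,0,0],[0,-150,-200,30,0,0,0],[0,-150,-200,30,0,0,0],[0,-150,-200,40,0,0,0],[0,-150,-200,50,0,0,0],[0,-150,-200,60,0,0,0],[0,-150,-200,60,0,0,0],[0,-150,-200,60,0,0,0]]'
python3 - <<'E'
from h import *
go(550.8,-110.6,70,3.048)
p,d=optics.camera('scene');cv2.imwrite('pics/s1.png',cv2.resize(p[150:290,230:410],None,fx=4,fy=4)[:,:,::-1])
E
```

```text
clock: 2.0
eef_pos: [550.0, -107.2, 95.2]
eef_rot: [3.142, 0.0, 3.053]
wrist_force: [0.7, 0.6, 0.4]
finger_gap: 0.7
finger_force: 0.0
at [ 550.  -107.2   95.2] [3.1415 0.     3.0532] shift [-1.1 -3.3 25.2] turn [0.0001 0.     0.0052]
```

View pics/s1.png

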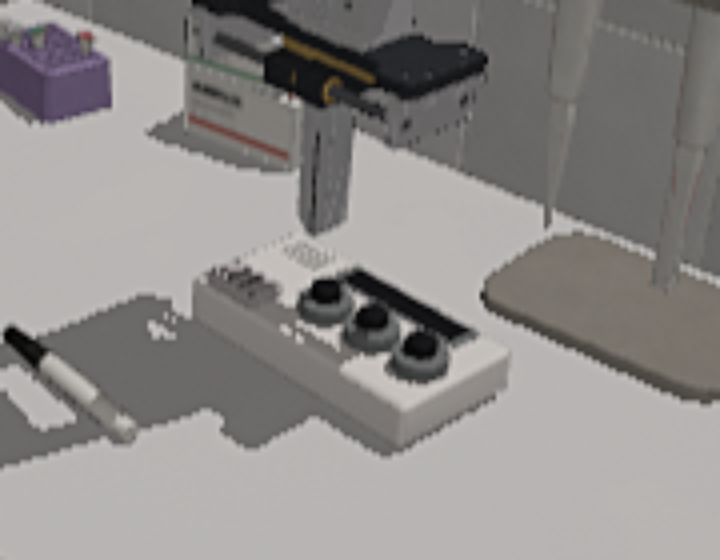

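The closed fingertips, at about (325,228) in the crop, sit above the left key at (327,290). I'll press it.

```bash
python3 -m crank '[[0,-1,-3.4,20,0,0,0],[0,-1,-3.4,34,0,0,0],[0,-1,-3.4,38,0,0,0],[0,-1,-3.4,41,0,0,0],[0,-1,-3.4,43.5,0,0,0],[0,-1,-3.4,43.5,0,0,0],[0,-1,-3.4,43.5,0,0,0]]'
```

```text
clock: 2.75
eef_pos: [551.0, -111.6, 52.2]
eef_rot: [3.141, 0.0, 3.052]
wrist_force: [-4.5, 2.9, 7.9]
finger_gap: 0.4
finger_force: 3.6
```

```bash
python3 -m crank '[[0,0,0,0.5,0,0,0],[0,0,0,0.8,0,0,0],[0,0,0,0.8,0,0,0]]'
python3 -m crank '[[0,0,0,-7,0,0,0],[0,0,0,-16,0,0,0],[0,0,0,-20,0,0,0],[0,0,0,-20,0,0,0]]'
python3 -c "
from h import *
go(543.3,-189.2,70,3.048)"
```

```text
clock: 3.05
eef_pos: [551.1, -111.6, 52.1]
eef_rot: [3.141, 0.001, 3.052]
wrist_force: [-7.1, 3.5, 13.8]
finger_gap: 0.5
finger_force: 7.1
clock: 3.45
eef_pos: [551.3, -112.0, 71.3]
eef_rot: [-3.141, 0.001, 3.052]
wrist_force: [0.1, 0.5, -0.1]
finger_gap: 0.6
finger_force: 0.0
at [ 551.3 -112.    71.3] [-3.1412e+00  1.5000e-03  3.0518e+00] shift [  1.1 -77.6   1.4] turn [-0.0003  0.0015  0.0038]
```

Left key bottomed (height held at 52.1 mm while the force climbed to 14 N). Next is the right key.

```bash
python3 -m crank '[[0,1,-38,-10,0,0,0],[0,1,-77.5,-10,0,0,0],[0,1,-77.5,-6,0,0,0],[0,1,-77.5,10,0,0,0],[0,1,-77.5,14,0,0,0],[0,1,-77.5,17,0,0,0],[0,1,-77.5,19.5,0,0,0],[0,1,-77.5,20.2,0,0,0],[0,1,-77.5,20.2,0,0,0],[0,1,-77.5,20.2,0,0,0]]'
python3 -m crank '[[0,0,0,-8,0,0,0],[0,0,0,-16,0,0,0],[0,0,0,-20,0,0,0],[0,0,0,-20,0,0,0]]'
python3 -c "
from h import *
go(546.9,-149.7,70,3.048)"
```

```text
clock: 4.45
eef_pos: [543.0, -188.5, 52.0]
eef_rot: [-3.141, 0.0, 3.052]
wrist_force: [-9.8, 2.1, 16.6]
finger_gap: 0.2
finger_force: 8.7
clock: 4.85
eef_pos: [543.4, -188.9, 71.0]
eef_rot: [-3.141, 0.001, 3.052]
wrist_force: [0.2, -0.4, -0.0]
finger_gap: 0.3
finger_force: 0.0
at [ 543.4 -188.9   71. ] [-3.1413e+00  1.2000e-03  3.0520e+00] shift [-0.  39.4  1. ] turn [-0.0003  0.0012  0.004 ]
```

```bash
python3 -m crank '[[0,0,20,-10,0,0,0],[0,0,39.4,-10,0,0,0],[0,0,39.4,-6,0,0,0],[0,0,39.4,10,0,0,0],[0,0,39.4,14,0,0,0],[0,0,39.4,17,0,0,0],[0,0,39.4,19.5,0,0,0],[0,0,39.4,20.1,0,0,0],[0,0,39.4,20.1,0,0,0],[0,0,39.4,20.1,0,0,0]]'
python3 -m crank '[[0,0,0,-8,0,0,0],[0,0,0,-20,0,0,0],[0,0,0,-60,0,0,0],[0,0,0,-60,0,0,0]]'
python3 -c "
from h import *
p,d=optics.camera('top');cv2.imwrite('pics/t1.png',cv2.resize(p[170:310,160:380],None,fx=3,fy=3)[:,:,::-1])
go(455.2,198.4,90,2.749)"
```

```text
clock: 5.85
eef_pos: [546.4, -150.0, 51.9]
eef_rot: [-3.141, -0.0, 3.052]
wrist_force: [-10.4, 3.2, 20.0]
finger_gap: 0.7
finger_force: 9.9
clock: 6.25
eef_pos: [548.6, -150.6, 115.4]
eef_rot: [-3.14, 0.007, 3.052]
wrist_force: [0.1, 0.3, 0.0]
finger_gap: 0.7
finger_force: 0.0
at [ 547.8 -150.3  113.1] [-3.1403  0.0049  3.0516] shift [123.6 339.   22.1] turn [-0.0005  0.005   0.3026]
```

View pics/t1.png

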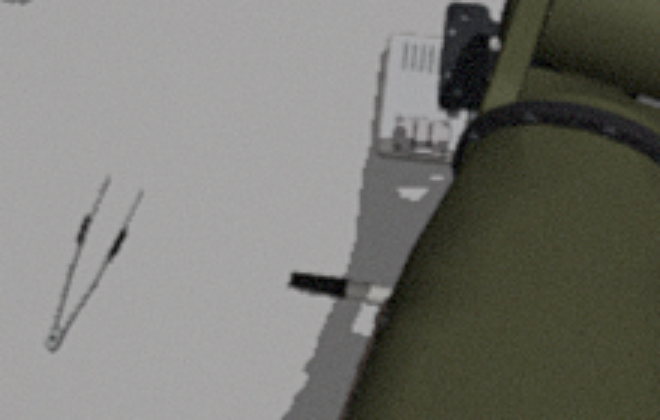

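The tweezers are unmoved (hinge at crop (53,343), tips at (108,178) and (141,192)). All three keys have been pressed, so I'll go over the tweezers with the gripper opened.

```bash
python3 -m crank '[[65,62,170,10,0,0,0.15],[65,62,170,10,0,0,0.15],[65,62,170,10,0,0,0.15],[65,62,170,10,0,0,0.15],[65,123,339,20,0,0,0.302],[65,123,339,20,0,0,0.302],[65,123,339,20,0,0,0.302],[65,123,339,20,0,0,0.302],[65,123,339,20,0,0,0.302],[65,123,339,20,0,0,0.302]]' 20
python3 -m crank '[[65,0,0,0,0,0,0],[65,0,0,0,0,0,0],[65,0,0,0,0,0,0]]'
python3 -c "
from h import *
go(454,198.6,2,2.749)
p,d=optics.camera('top');q,d=optics.camera('scene')
im=np.hstack([cv2.resize(p[200:310,150:250],None,fx=4,fy=4),cv2.resize(q[140:250,150:250],None,fx=4,fy=4)])
cv2.imwrite('pics/t2.png',im[:,:,::-1])"
```

```text
clock: 7.3
eef_pos: [454.1, 199.1, 89.8]
eef_rot: [-3.141, -0.0, 2.751]
wrist_force: [0.5, -0.5, 0.0]
finger_gap: 61.1
finger_force: 0.0
clock: 7.6
eef_pos: [454.7, 198.1, 90.2]
eef_rot: [-3.142, 0.0, 2.748]
wrist_force: [0.8, 0.4, 0.5]
finger_gap: 61.0
finger_force: 0.0
at [454.7 198.1  90.2] [-3.1416  0.      2.7484] shift [ 0.8  0.1 88.2] turn [-0.      0.     -0.0006]
```

View pics/t2.png

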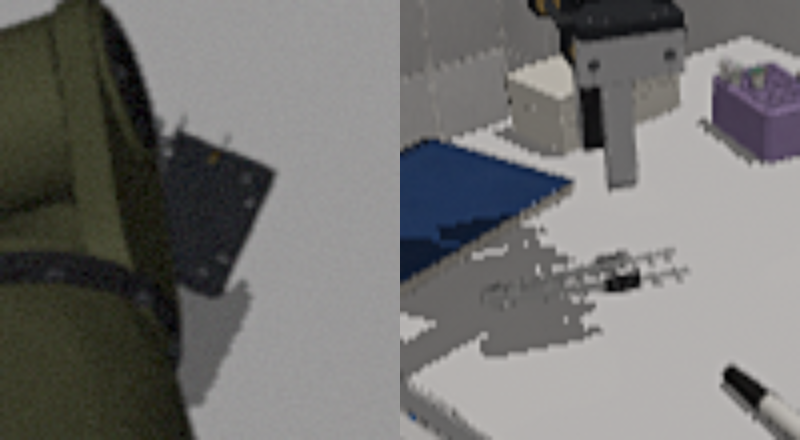

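The fingers hang above the plates (in the scene half the finger is at about (620,185) and the plates at (620,280)). I'll descend.

```bash
python3 -m crank '[[65,1,0,40,0,0,0],[65,1,0,75,0,0,0],[65,1,0,84,0,0,0],[65,1,0,88.2,0,0,0],[65,1,0,88.2,0,0,0],[65,1,0,88.2,0,0,0]]'
python3 -m crank '[[45,0,0,0,0,0,0],[42,0,0,0,0,0,0],[40,0,0,0,0,0,0],[38,0,0,0,0,0,0],[36,0,0,0,0,0,0],[36,0,0,0,0,0,0],[36,0,0,0,0,0,0]]' 12
```

```text
clock: 8.3
eef_pos: [454.3, 199.6, 3.4]
eef_rot: [3.14, 0.002, 2.75]
wrist_force: [0.1, 0.3, 0.3]
finger_gap: 61.2
finger_force: 0.0
clock: 9.0
eef_pos: [453.5, 199.4, 2.0]
eef_rot: [3.142, 0.0, 2.75]
wrist_force: [0.7, 0.4, 0.4]
finger_gap: 33.7
finger_force: 0.2
```

```bash
python3 -m crank '[[34,0,0,0,0,0,0],[32,0,0,0,0,0,0],[32,0,0,0,0,0,0],[32,0,0,0,0,0,0]]' 15
python3 -m crank '[[28,0,0,0,0,0,0],[25,0,0,0,0,0,0],[23.4,0,0,0,0,0,0],[23.4,0,0,0,0,0,0],[23.4,0,0,0,0,0,0],[23.4,0,0,0,0,0,0]]' 15
```

```text
clock: 9.4
eef_pos: [453.5, 199.4, 2.0]
eef_rot: [3.142, 0.0, 2.75]
wrist_force: [0.5, 0.9, 1.2]
finger_gap: 30.2
finger_force: 2.5
clock: 10.0
eef_pos: [453.5, 199.4, 2.0]
eef_rot: [3.142, 0.0, 2.75]
wrist_force: [0.2, 0.1, 1.3]
finger_gap: 22.4
finger_force: 7.6
```

Gripped at 22.4 mm with 7.6 N. I'll lift and carry to a point above the gauge.

```bash
python3 -m crank '[[23.4,0,0,-10,0,0,0],[23.4,0,0,-35,0,0,0],[23.4,0,0,-70,0,0,0],[23.4,0,0,-100,0,0,0],[23.4,0,0,-100,0,0,0],[23.4,0,0,-100,0,0,0],[23.4,0,0,-100,0,0,0]]'
python3 -c "
from h import *
go(487.2,-53,100,3.0486)
p,d=optics.camera('top');q,d=optics.camera('scene');np.savez('lift.npz',p=p,q=q)
print([manip.read_state()['finger_gap'] for _ in range(3)])
im=np.hstack([cv2.resize(p[180:310,150:250],None,fx=4,fy=4),cv2.resize(q[120:250,160:260],None,fx=4,fy=4)])
cv2.imwrite('pics/t3.png',im[:,:,::-1])"
```

```text
clock: 10.7
eef_pos: [452.9, 199.1, 101.0]
eef_rot: [-3.14, -0.001, 2.75]
wrist_force: [0.7, 0.1, -0.9]
finger_gap: 22.2
finger_force: 7.0
at [452.9 199.1 101. ] [-3.1404e+00 -1.3000e-03  2.7497e+00] shift [-128.  -219.9    1.1] turn [-0.001  -0.0015 -0.2989]
[22.26506235437209, 22.26506235437209, 22.26506235437209]
```

View pics/t3.png

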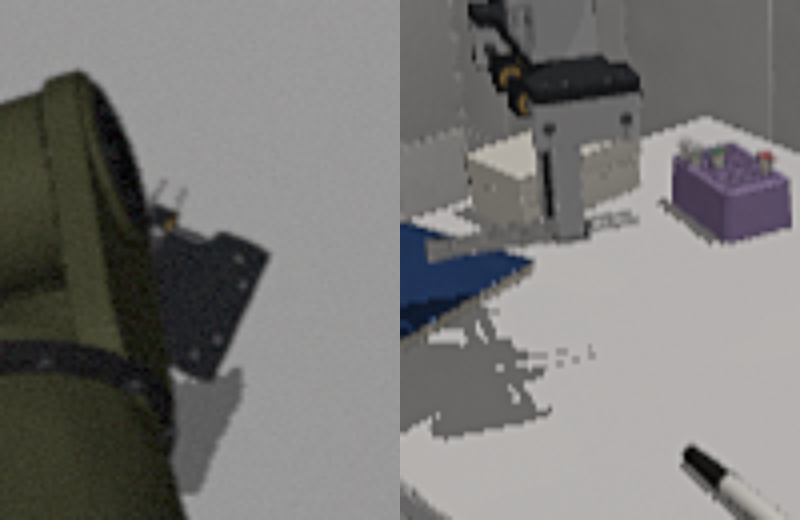

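Tweezers held level. In the top half the tip ends are at about (165,182) and (187,188), which is pixels (191,225.5) and (197,227). In the scene half they are at about (638,207) and (638,219).

Run:
```python
from h import *
z=np.load('lift.npz');p=z['p'];q=z['q']
print(p[221:234,186:202].max(2))
T=ray('top',[[191.0,225.5],[196.6,227.2]],106);print(T.round(1),np.linalg.norm(T[1]-T[0]))
print(q[168:180,208:224].max(2))
print(ray('scene',[[219,171.5],[219,175]],106).round(1))
tcp=np.array([452.9,199.1]);y=2.75-np.pi;u=np.array([np.cos(y),np.sin(y)]);v=np.array([-u[1],u[0]])
d=T.mean(0)[:2]-tcp;print('tip mid rel TCP along/lateral',d@u,d@v)
X=np.r_[tcp+47*u,106];print('expected px',proj('top',[X+np.r_[6*v,0],X-np.r_[6*v,0]]),proj('scene',[X+np.r_[6*v,0],X-np.r_[6*v,0]]))
```

```text
[[154 152 153 155 152 150 152 154 152 154 150 154 153 155 154 152]
 [157 155 154 153 154 151 154 150 153 155 154 152 152 154 152 151]
 [157 152 153 156 156 155 157 153 153 157 153 154 154 152 151 154]
 [159 154 154 153 145 148 152 151 153 152 153 150 153 157 155 151]
 [152 156 154 146 121 119 151 153 155 154 152 153 153 151 152 154]
 [131 157 154 140 125 138 152 151 151 146 145 154 151 152 152 154]
 [123 154 143 118 123 152 154 152 147 127 127 153 156 152 152 155]
 [110 140 117 123 141 157 154 153 143 121 126 151 156 152 153 153]
 [ 95 119  97 127 156 155 155 144 121 125 141 153 152 153 155 150]
 [ 69 100  98 128 149 156 158 151 124 127 151 156 151 155 154 151]
 [ 59  79  66  67  90 130 148 149 133 138 154 157 150 156 156 151]
 [ 45  57  47  32  39  57  85 102 119 150 153 153 150 151 153 155]
 [ 39  48  49  33  29  32  26  40  82 139 154 155 153 153 153 152]]
[[498.3 185.3 106. ]
 [494.7 172.7 106. ]] 13.050734427440092
[[123 122 122 121 118 116 117 137 171 155 186 183 181 180 179 180]
 [122 119 116 114 138 131 163 173 187 184 181 180 179 180 180 182]
 [118 135 137 162 174 169 187 18
[... 180 characters left out ...]
58 140 129 151 134 116 115 129 183 170 182 180 180 180]
 [120 129 119 123 111 140 157 145 135 130 139 146 184 180 180 180]
 [143 168 141 152 111 137 157 138 133 119 116 141 184 180 180 179]
 [147 155 120 133 120 117 102 152 161 163 167 167 182 180 180 180]
 [127 135 154 161 170 170 159 187 185 184 184 182 181 179 179 179]
 [175 178 186 185 184 184 183 182 180 180 180 180 180 180 180 180]
 [190 183 181 180 180 180 180 180 179 180 179 180 180 180 180 179]]
[[508.9 188.6 106. ]
 [494.3 171.3 106. ]]
tip mid rel TCP along/lateral 47.938962849457596 -1.9606984945817463
expected px [[190.35647521 225.31920558]
 [195.27183893 227.45813068]] [[216.58650087 172.79986808]
 [217.90670161 174.53331777]]
```

```bash
python3 -m crank '[[23.4,-64,-110,-4,0,0,-0.15],[23.4,-64,-110,-4,0,0,-0.15],[23.4,-64,-110,-4,0,0,-0.15],[23.4,-128,-220,-4,0,0,-0.299],[23.4,-128,-220,-4,0,0,-0.299],[23.4,-128,-220,-4,0,0,-0.299],[23.4,-128,-220,-4,0,0,-0.299],[23.4,-128,-220,-4,0,0,-0.299],[23.4,-128,-220,-4,0,0,-0.299],[23.4,-128,-220,-4,0,0,-0.299]]'
```

```text
clock: 11.8
eef_pos: [487.6, -51.8, 105.8]
eef_rot: [3.141, -0.0, 3.05]
wrist_force: [-0.0, 0.1, -0.1]
finger_gap: 21.9
finger_force: 7.0
```

```bash
python3 -c "
from h import *
go(487.2,-53,70,3.0486)
p,d=optics.camera('top');q,d=optics.camera('scene');np.savez('pre.npz',p=p,q=q)
im=np.hstack([cv2.resize(p[180:250,270:370],None,fx=4,fy=4,interpolation=cv2.INTER_NEAREST),cv2.resize(q[170:240,260:360],None,fx=4,fy=4,interpolation=cv2.INTER_NEAREST)])
cv2.imwrite('pics/t4.png',im[:,:,::-1])"
```

```text
at [487.6 -51.8 105.8] [ 3.1415e+00 -4.0000e-04  3.0503e+00] shift [ 0.3 -1.3 35.8] turn [ 0.0001 -0.0004  0.0017]
```

View pics/t4.png

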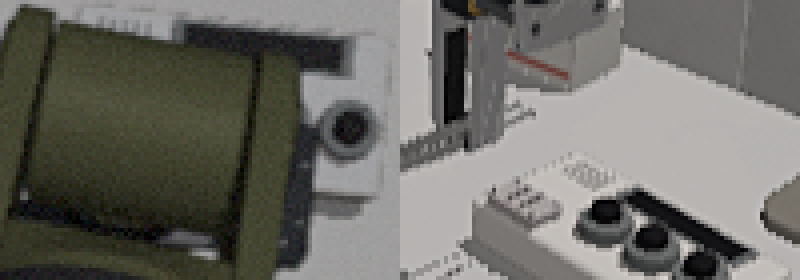

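The top view is blocked by the wrist (only the right key shows, at about (348,128)). In the scene half the tips, at about (530,110), are above the stage at about (525,200). So I'll use the top-frame offset measured during the lift and check in the scene view.

```bash
python3 -m crank '[[23.4,2.1,-1.2,25,0,0,0],[23.4,2.1,-1.2,40,0,0,0],[23.4,2.1,-1.2,50,0,0,0],[23.4,2.1,-1.2,55,0,0,0],[23.4,2.1,-1.2,58,0,0,0],[23.4,2.1,-1.2,58,0,0,0],[23.4,2.1,-1.2,58,0,0,0],[23.4,2.1,-1.2,58,0,0,0]]'
python3 -c "
from h import *
go(485.4,-52.8,45.3,3.0486)
p,d=optics.camera('top');q,d=optics.camera('scene');np.savez('near.npz',p=p,q=q)
a=cv2.resize(q[195:230,270:320],None,fx=12,fy=12,interpolation=cv2.INTER_NEAREST)
cv2.imwrite('pics/t5.png',a[:,:,::-1])"
```

```text
clock: 12.7
eef_pos: [485.8, -53.9, 48.5]
eef_rot: [-3.141, 0.001, 3.049]
wrist_force: [-0.9, 0.1, -0.9]
finger_gap: 22.3
finger_force: 7.0
at [485.8 -53.9  48.5] [-3.1415e+00  9.0000e-04  3.0488e+00] shift [0.6 1.  3.2] turn [-0.0001  0.0009  0.0002]
```

View pics/t5.png

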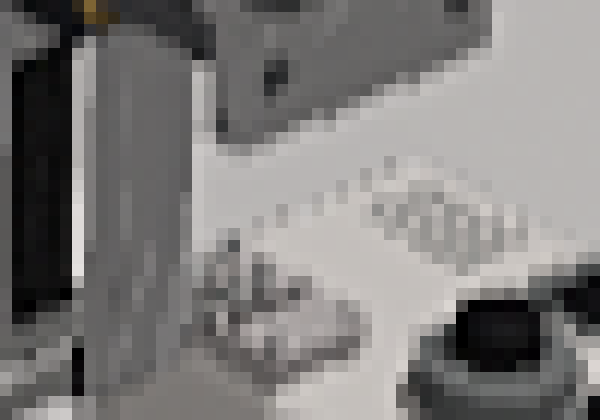

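The tips sit over the stage around crop (290,290), but are hard to tell from the lines. I'll difference against the first scene picture numerically.

Run:
```python
from h import *
a=np.load('scene0.npz')['p'].max(2).astype(int);b=np.load('near.npz')['q'].max(2).astype(int)
print('cols 285..301 rows 208..228');print('init');print(a[208:228,285:302]);print('now');print(b[208:228,285:302])
y=-.093;u=np.array([np.cos(y),np.sin(y),0]);v=np.array([-u[1],u[0],0])
m=np.array([534.5,-57.4,46])
for s in(6,-6):print('line far/mid/near',proj('scene',[m+14*u+s*v,m+s*v,m-14*u+s*v]).round(1).tolist())
print('stage corners',proj('scene',[m+a_*14*u+b_*22*v for a_,b_ in((1,1),(1,-1),(-1,-1),(-1,1))]).round(1).tolist())
tcp=np.array([485.8,-53.9,48.5]);
for s in(5,-5):print('tip end inner top/bot',proj('scene',[tcp+49.3*u+s*v+[0,0,7.5],tcp+49.3*u+s*v+[0,0,2.5]]).round(1).tolist())
```

```text
cols 285..301 rows 208..228
init
[[175 175 175 175 174 175 175 175 175 175 175 175 175 175 175 176 175]
 [175 175 175 175 175 175 175 175 174 175 175 175 175 175 175 155 179]
 [175 175 175 175 175 175 175 175 175 175 175 175 175 159 183 166 188]
 [175 174 175 175 175 175 175 176 175 175 174 164 187 169 190 191 166]
 [175 175 175 176 176 176 176 175 152 179 185 173 192 188 189 178 134]
 [174 176 176 178 178 178 158 181 163 185 191 187 187 187 187 178 168]
 [176 177 178 161 138 175 171 188 189 188 186 186 186 186 186 188 190]
 [177 171 167 149  98 173 184 194 190 187 187 186 186 186 186 187 187]
 [167 160 156 160 146 170 134 155 189 190 188 187 187 186 186 187 187]
 [157 158 160 164 129 127  71 132 173 181 180 191 188 187 186 186 186]
 [161 163 128 129  73 131 133 166 163 131 130 179 190 189 188 187 186]
 [164 147  72 135 134 168 167 131 112  72 127 159 181 178 192 189 187]
 [134 135 133 169 168 117 130  72 117 130 162 157 163 132 156 183 188]
 [ 85 118 140 160 150  85 136 135 166 161 159 157 157 136 128 165 191]
 [ 88  84  93 125 123 148 171 154 151 163 159 165 159 145 134 149 192]
 [
[... 1401 characters left out ...]
 168 153 142 158 201]
 [ 95 108  97  95 112 144 169 112 147 182 159 152 142 108 105 170 201]
 [122 131 116  89  99  93 126  89 142 154 128 103  98  96 142 194 199]
 [128 134 135 117 103  95  91 103 123  97 109 136 174 170 188 201 197]
 [124 126 130 134 122 120  93  92 104 133 176 185 205 201 199 197 197]
 [122 124 124 126 132 135 118 110 174 187 205 200 198 197 196 196 198]]
line far/mid/near [[292.4, 216.3], [288.5, 218.1], [284.4, 219.9]]
line far/mid/near [[295.6, 218.2], [291.6, 220.0], [287.6, 221.8]]
stage corners [[288.3, 213.9], [299.9, 220.7], [291.9, 224.4], [280.3, 217.4]]
tip end inner top/bot [[289.3, 215.0], [289.2, 216.7]]
tip end inner top/bot [[291.9, 216.5], [291.9, 218.2]]
```

The lines in the first scene picture (rows 217–221) fall within 0.5 px of where the top-view mark predicts. The changed pixels also put the tips within about 0.5 px of prediction (left tip near column 289, right near 292). The model is confirmed, so I'll make the final small correction and lower.

```bash
python3 -m crank '[[23.4,0.6,1.0,1,0,0,0],[23.4,0.6,1.0,2,0,0,0],[23.4,0.6,1.0,3,0,0,0],[23.4,0.6,1.0,3,0,0,0],[23.4,0.6,1.0,3,0,0,0],[23.4,0.6,1.0,3,0,0,0]]'
python3 - <<'E'
from h import *
go(485.4,-52.8,45.3,3.0486)
P=[];G=[]
for i in range(6):
    q,d=optics.camera('scene');s=manip.read_state();P.append(s['eef_pos']);G.append(s['finger_gap'])
np.savez('fin.npz',q=q)
print(np.mean(P,0).round(2),np.std(P,0).round(2),np.mean(G),np.std(G),s['wrist_force'].round(1))
print(q[210:226,285:298].max(2))
E
```

```text
clock: 13.4
eef_pos: [485.1, -52.8, 45.0]
eef_rot: [-3.142, 0.0, 3.049]
wrist_force: [-0.7, -0.1, -0.2]
finger_gap: 21.8
finger_force: 7.0
at [485.1 -52.8  45. ] [-3.1416  0.      3.0488] shift [-0.3  0.  -0.3] turn [-0.      0.      0.0002]
[485.09 -52.8   45.04] [0.02 0.01 0.01] 22.16130661684079 0.22455031328105385 [-0.1 -0.3 -0.8]
[[139 193 187 187 188 187 186 185 184 184 184 184 183]
 [156 191 185 185 185 185 184 184 185 184 183 173 195]
 [176 190 185 185 184 184 184 184 161 188 195 182 201]
 [176 189 186 187 187 186 167 190 172 195 200 197 196]
 [177 191 188 170 147 184 180 197 198 197 196 196 195]
 [182 188 178 159 106 182 194 203 198 197 196 195 195]
 [174 153 179 155 157 180 144 165 198 199 198 196 196]
 [163 107 158 141 142 138  79 143 184 191 189 200 197]
 [131  99  76 101  88 139 125 151 175 141 138 188 200]
 [ 94 127  67 135 128 141 124  93 124  80 134 168 190]
 [ 97 156 132 142 132  60  86  74 127 139 171 165 171]
 [135 129 137 115  84 102 151 146 176 170 167 166 166]
 [135  90 100 119 102 163 182 163 159 172 168 175 167]
 [121 106  95  95 113 145 169 111 147 182 160 152 142]
 [134 129 116  89  98  93 126  90 142 154 129 103  99]
 [128 134 135 118 103  96  92 103 123  99 108 136 174]]
```

Steady at the target: about 1.5 mm clearance, 7.0 N, mean opening 22.16 mm, and no contact (wrist force is only the tweezers' weight). Now I'll hold.

```bash
R='[[23.4,0,0,0,0,0,0],[23.4,0,0,0,0,0,0],[23.4,0,0,0,0,0,0],[23.4,0,0,0,0,0,0],[23.4,0,0,0,0,0,0],[23.4,0,0,0,0,0,0],[23.4,0,0,0,0,0,0],[23.4,0,0,0,0,0,0],[23.4,0,0,0,0,0,0],[23.4,0,0,0,0,0,0]]' ; unset R
python3 -m crank '[[23.4,0,0,0,0,0,0],[23.4,0,0,0,0,0,0],[23.4,0,0,0,0,0,0],[23.4,0,0,0,0,0,0],[23.4,0,0,0,0,0,0],[23.4,0,0,0,0,0,0],[23.4,0,0,0,0,0,0],[23.4,0,0,0,0,0,0],[23.4,0,0,0,0,0,0],[23.4,0,0,0,0,0,0]]'
python3 - <<'E'
from h import *
G=[];F=[]
for i in range(30):
    q,d=optics.camera('scene');s=manip.read_state();G.append(s['finger_gap']);F.append(s['finger_force'])
print(np.mean(G),np.std(G),np.mean(F),s['eef_pos'],s['wrist_force'],s['clock'])
a=np.load('scene0.npz')['p'];f=lambda p:cv2.resize(p[205:230,275:305],None,fx=13,fy=13,interpolation=cv2.INTER_CUBIC)
cv2.imwrite('pics/fin.png',np.hstack([f(a),f(q)])[:,:,::-1])
E
```

```text
clock: 14.7
eef_pos: [485.1, -52.8, 45.0]
eef_rot: [-3.142, 0.0, 3.049]
wrist_force: [0.3, 0.6, -0.6]
finger_gap: 22.2
finger_force: 7.0
22.12219787656356 0.1933438588884684 6.997814297676086 [485.05038612 -52.78334381  44.99809511] [ 1.09269005 -0.43964598 -0.09822066] 16.2
```

View pics/fin.png

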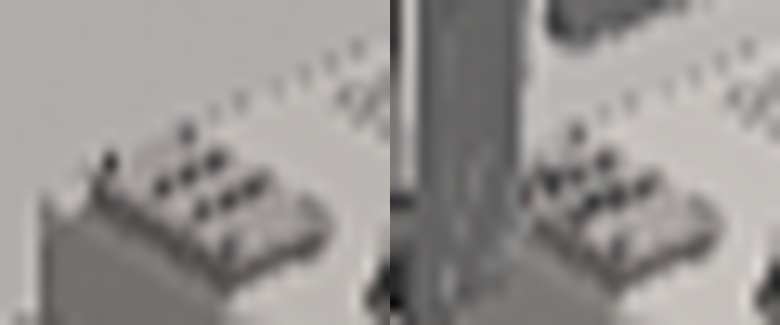

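The left half shows the two lines, and the right half shows the tips lying along them with the far line ends still visible (about (605,160) and (645,185)). The 22.1 mm opening and 7.0 N correspond to the 10 mm gap. I'll hold a little longer and hand in.

```bash
python3 -m crank '[[23.4,0,0,0,0,0,0],[23.4,0,0,0,0,0,0],[23.4,0,0,0,0,0,0],[23.4,0,0,0,0,0,0],[23.4,0,0,0,0,0,0],[23.4,0,0,0,0,0,0],[23.4,0,0,0,0,0,0],[23.4,0,0,0,0,0,0],[23.4,0,0,0,0,0,0],[23.4,0,0,0,0,0,0]]'
python3 -m crank '[[23.4,0,0,0,0,0,0],[23.4,0,0,0,0,0,0],[23.4,0,0,0,0,0,0],[23.4,0,0,0,0,0,0],[23.4,0,0,0,0,0,0]]' && python3 -c "
from cell import manip;print(manip.sign_off())"
```

```text
clock: 17.2
eef_pos: [485.1, -52.8, 45.0]
eef_rot: [3.142, -0.0, 3.049]
wrist_force: [0.6, 0.4, -1.1]
finger_gap: 21.7
finger_force: 7.0
clock: 17.7
eef_pos: [485.1, -52.8, 45.0]
eef_rot: [3.142, 0.0, 3.049]
wrist_force: [0.3, -0.2, -1.2]
finger_gap: 22.3
finger_force: 7.0
the job is handed in; nothing more can be done
None
```

Handed in at 17.7 s: keys pressed left, right, middle, then the tweezers held over the stage lines for over 4 s, about 1.5 mm clear and touching nothing, at roughly the 10 mm tip gap (plates 22.1 mm apart, 7.0 N); the judge's verdict was not shown.

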